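# Hold the roof panel flush on the model house

### The arm

A 6-joint arm with a two-finger parallel gripper is mounted at the origin on the work surface. World frame = base frame: x ahead of the robot, y to its left, z up, the work surface at z = 0. Lengths are in mm, angles in rad, forces in N, time in s.
With the tool pointing down it reaches from about 325 to 850 mm from the base axis. Payload 15.5 kg.
Tool frame: the origin (TCP) lies on the centre line of the jaws, within the pads' length; the fingertips stand 25 mm ahead of it and the grasp point (between the pads) lies 6 mm ahead of it; z points along the fingers, y is the direction in which the jaws open and shut (so a half turn about z gives the same grasp; the last joint's range is limited). The gripper opens to 91 mm and grips with 3 to 60 N. Pads are 32 mm wide; open, the fingers measure 118 mm over their backs; the gripper's body (76 mm by 178 mm) begins 60 mm behind the grasp point.
Start: joints at [-1.252, 0.494, 1.345, -0, 1.302, -0.096], TCP at [251.881, -571.999, 238.915] pointing down, gripper open.
Joint ranges: [-2.91, 2.91], [-0.82, 2.16], [0.22, 2.67], [-1.22, 4.37], [0.12, 2.79], [-3.08, 3.08]. Speed limits (rad/s): [1.89, 1.89, 2.57, 3.01, 3.01, 3.01].

### API

Orientations are given as a unit quaternion [x, y, z, w].
In Python, from bench import robot gives the robot as it stands.
- The arm moves only by the tool drive_tool, never from a script. Its argument "rows" is a list of rows, each a list of 2 entries, a list of its own where there are three numbers: the shift along the tool's x, y, z in cm, then the turn, a rotation vector about the tool's x, y, z in degrees. In form: [[[x, y, z], [wx, wy, wz]], ...]. A call has exactly 5 rows; each row shifts and turns the commanded pose from where the row before left it, along the tool's axes as they then stand; what a row does not reach is not made up. A row lasts 1/8 s, in which the tool goes at most 62.5 mm and 10.7 degrees, less where a joint would pass 70% of its speed; a pose out of reach is approached as far as the arm can. A call is refused whole if a number of a shift passes 6.25 or a number of a turn 10.7, either way. A call with a gripper value outside its range is refused whole. "grip" is the finger opening in cm, from 0 to 9.12, set as the call begins (left out, the last holds). The fingers move at their own pace and stop on an object; "force" is the grip in N (left out, the last holds). Time passes only in rows, so rows that do not move let the fingers close, or fill a call up. It gives the time, the measured TCP pose, the force and the opening at its end, in the units of the state.
- robot.get_obs(): the state, without advancing time (a new reading comes with each control period).
- robot.capture(name): name is "scene" or "side" or "wrist"; returns (picture, depth): 480x640x3 uint8, red, green, blue; 480x640 float32, mm along the optical axis (not along the pixel's ray), 0 where there is no reading.
- robot.calibration(name): a dict with "fx", "fy", "cx", "cy" (pixels), "rvec" (rotation vector, rad) and "tvec" (3), from world to camera coordinates, as OpenCV has them; the wrist camera has in their place "tool_from_camera" (4x4, takes a point from camera to tool coordinates, whose origin is the TCP and whose axes are the flange's). Camera axes: x right, y down, z forward; pixel columns grow to the right and rows downward; lengths in mm; the calibration is good to about 2 mm. A picture is of the moment at which its call begins: read the wrist's pose just before it. calibration takes no time and is no camera call.
- robot.finish_job(): hands the job in, once; it reports no verdict.
The state is a dict: "t": time; "joint_pos": joint angles; "dq": joint speeds; "joint_efforts": joint torques, N m; "tcp_pos": TCP position; "orientation": TCP orientation; "force": force on the tool from outside, world axes, zero at the start; "moment": the same for the moment, N m; "finger_gap": finger opening in mm.
Only numpy, scipy, OpenCV 4.12 (cv2) and the standard library are available. Lean on these libraries where they do the work, as an engineer would, in place of code of your own. Each camera call takes 0.05 s, during which the arm holds its last target.

### The job

Pick up the red roof panel by its white skylight box, tilt it to the slope of the model house's wooden roof deck and lay it flush on the bare wood, then slide it up until you feel its edge stop squarely against the dark ridge batten, not overhanging the sides of the deck. Keep hold of the skylight and finish while still holding the panel there, pressed lightly both onto the deck and against the batten, as if its sticky pads were taking. Be gentle so the deck and batten stay as they are set, and leave the paint bottles and the clay creature as they are.

Things in the scene. Friction and masses are not known exactly. Their poses are not given: they have to be found in the camera images.
- roof_panel: Loose red roof panel 90 (its x, along its ribs) by 120 (y) by 6 mm, 80 to 170 g, lying flat on the table. A rigid white skylight box, 40 (x) by 30 (y) by 38 mm tall, stands square on its middle (top 44 mm above the underside); grip it across its 30 mm. Origin: centre of the underside; z out of the top. A half turn about z makes no difference. Its x is to run up the slope.
- roof_deck: Light wood roof deck, flat, 150 mm up the slope (x) by 180 wide (y), 6 thick, on a stiff friction hinge at its lower (eave) edge that keeps its slope under a light push; slope differs each time, 11 to 35 degrees. Origin: middle of the eave edge on the upper face, always 82 mm above the table. x up the slope along the face, y along the eave, z straight out of the upper face.
- house: Plywood model house that carries the deck, fixed to the table: walls 160 (x) by 170 mm (y), their top 76 mm above the table, on a green base board 220 by 240 mm. Origin: centre of the base board on the table; x is the level direction in which the roof rises. The deck hinges 80 mm from the origin towards -x.
- ridge_batten: Dark wooden strip across the top of the deck, 16 (x) by 180 mm (y), standing 14 mm out of the face; tilts with the deck, same axes. Origin: middle of its lower side (which stops the panel), at the face, clamped 112 to 134 mm up the slope from the deck's origin. With the panel's edge against it the panel's centre is 45 mm down the slope from here.
- paint_orange: Orange paint bottle with a black cap, 34 mm across, 95 mm tall, standing loose; origin at the centre of its foot. To be left alone.
- paint_green: Green paint bottle with a black cap, 34 mm across, 95 mm tall, standing loose; origin at the centre of its foot. To be left alone.
- clay_creature: Small dry black clay creature with coloured knobs, 56 mm across, 54 mm tall, standing loose; origin at the centre of its foot. To be left alone.
Mind the look-alikes: they are no part of the job. What is meant by the roof_panel is not purple, and is the smaller of those in its own colour.

How it is judged:
By the outcome, as a careful person would: the job done as asked, in the order asked, and still so for the second after the job is handed in, while the arm keeps its last pose, push and grip.
It also fails if it takes over 56 s, if anything falls off the work surface, if the arm or the gripper's body presses on something with over 40 N, if the wrist force passes 120 N, or if a joint passes its speed limit or range.

## Working session

There is one attempt and no reset: what is moved stays moved. The work goes in short steps, Python scripts to look and compute and a tool call to move; the robot and the scene stay as the last step left them, time stands still between calls to the robot, and variables do not carry over. Pictures are saved under pics/ and viewed, and the job is handed in when it is done.

Besides the shell and the picture viewer there is one more tool, called after ">>>" as name(argument=value, ...), one argument or row to a line, values as JSON. drive_tool: Moves the arm, as the interface text tells. Its arguments: {"type":"object","properties":{"rows":{"type":"array"},"grip":{"type":"number"},"force":{"type":"number"}},"required":["rows"]}

```bash
ls; mkdir -p pics
cat > h.py <<'E'
import numpy as np, cv2
from scipy.spatial.transform import Rotation as R
from bench import robot
def cap(n,save=None):
    o=robot.get_obs(); p,d=robot.capture(n)
    if save: cv2.imwrite('pics/'+save+'.png',p[:,:,::-1]); np.savez('pics/'+save+'.npz',d=d,pos=o['tcp_pos'],q=o['orientation'],p=p)
    return p,d,o
def toworld(n,d,u,v,o=None):
    c=robot.calibration(n); u=np.asarray(u,float);v=np.asarray(v,float)
    z=d[v.astype(int),u.astype(int)]
    P=np.stack([(u-c['cx'])/c['fx']*z,(v-c['cy'])/c['fy']*z,z],-1)
    if n=='wrist':
        T=np.array(c['tool_from_camera']);P=P@T[:3,:3].T+T[:3,3]
        return R.from_quat(o['orientation']).apply(P.reshape(-1,3)).reshape(P.shape)+np.array(o['tcp_pos'])
    Rm=cv2.Rodrigues(np.array(c['rvec'],float))[0]
    return (P-np.array(c['tvec']).ravel())@Rm
E
python3 - <<'E'
from h import *
cap('scene','scene0');cap('side','side0')
print(robot.get_obs())
for n in('scene','side','wrist'):print(robot.calibration(n))
E
```

```text
pics
{'t': 0.1, 'joint_pos': array([-1.25150484e+00,  4.94127690e-01,  1.34604492e+00, -6.22225075e-06,
        1.30249919e+00, -9.55500742e-02]), 'dq': array([ 0.00096037, -0.00146739, -0.00242479, -0.00012692,  0.00048294,
        0.00063123]), 'joint_efforts': array([ 3.43922256e-03, -8.80236626e+01, -3.82541227e+01,  7.11360388e-02,
        4.80693346e-02, -5.79153220e-05]), 'tcp_pos': array([ 251.78006341, -571.71087784,  238.40196204]), 'orientation': array([ 9.78565013e-01,  2.05937429e-01, -6.32173211e-05, -5.35866273e-04]), 'force': array([-0.19620777, -0.13664733, -0.35445765]), 'moment': array([ 0.01517446, -0.01027616,  0.03996769]), 'finger_gap': 91.44023785211658}
{'fx': 480.2421272029526, 'fy': 480.2421272029526, 'cx': 315.79395719734566, 'cy': 240.90481320355144, 'rvec': array([ 1.73979029,  1.90122209, -0.72600629]), 'tvec': array([ -53.74962554, -371.46822625, 1483.90637138])}
{'fx': 614.6040665908337, 'fy': 614.6040665908337, 'cx': 324.38764301548144, 'cy': 246.68808315080852, 'rvec': array([ 0.40025973, -2.82390739,  1.0383686 ]), 'tvec': array([ 550.8159988 ,  111.62682707, 1262.3066605 ])}
{'fx': 376.1449542199391, 'fy': 376.1449542199391, 'cx': 312.9796997909384, 'cy': 237.0521111537129, 'tool_from_camera': array([[-1.01752429e-03, -9.71938304e-01, -2.35233708e-01,
         6.73567736e+01],
       [ 9.99999466e-01, -9.45860550e-04, -4.17481170e-04,
         7.33869415e-02],
       [ 1.83267657e-04, -2.35234007e-01,  9.71938747e-01,
        -1.45853055e+02],
       [ 0.00000000e+00,  0.00000000e+00,  0.00000000e+00,
         1.00000000e+00]])}
```

View pics/scene0.png

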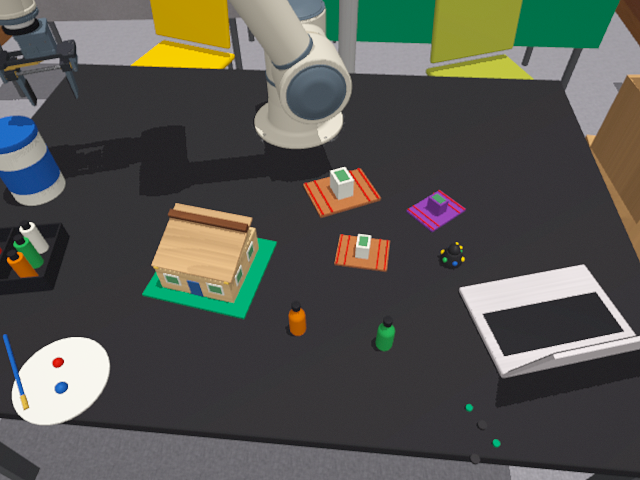

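View pics/side0.png

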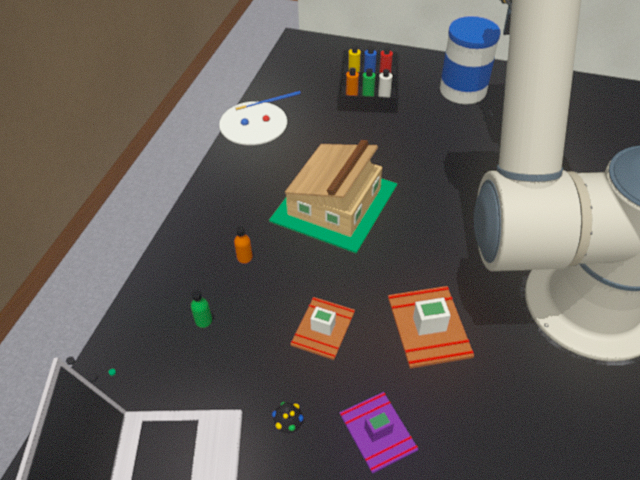

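The possible panels in the scene picture are the large red one (342,190), the small red one (363,252) and the purple one (437,210). I choose the small red one at (363,252). Next I check its size and measure the deck.

```bash
cat > m.py <<'E'
from h import *
def cloud(n,f):
    z=np.load('pics/'+f+'.npz');d=z['d'];vv,uu=np.mgrid[0:480,0:640]
    return toworld(n,d,uu,vv,dict(orientation=z['q'],tcp_pos=z['pos'])),z['p'],d
E
python3 - <<'E'
from m import *
for n in('scene','side'):
    W,p,d=cloud(n,n+'0');ok=d>0
    hsv=cv2.cvtColor(p,cv2.COLOR_RGB2HSV)
    x,y,z=W[...,0],W[...,1],W[...,2]
    t=ok&(abs(z)<15); print(n,'table z',np.median(z[t]))
    pts=dict(scene=(363,252,345,190),side=(323,327,431,325))[n]
    m=((hsv[...,0]<14)|(hsv[...,0]>172))&(hsv[...,1]>120)&ok&(z<20)&(z>-15)
    nl,L,st,c=cv2.connectedComponentsWithStats(m.astype(np.uint8))
    for i in range(1,nl):
        if st[i,4]>300:
            P=W[L==i]; r=cv2.minAreaRect(P[:,:2].astype(np.float32)); print(c[i],st[i,4],r,np.median(P[:,2]))
    # skylights top
    for h in (35,55):
      m=ok&(z>h-8)&(z<h+8)&(hsv[...,1]<60)&(hsv[...,2]>120)
    # deck: crop fits
    box=dict(scene=(165,225,245,270),side=(300,150,350,190))[n]
    S=np.zeros_like(ok);S[box[1]:box[3],box[0]:box[2]]=1
    q=ok&S&(z>84)&(hsv[...,2]>110)
    P=W[q];
    for k in range(6):
        c0=P.mean(0);nrm=np.linalg.svd(P-c0,full_matrices=False)[2][2];nrm*=np.sign(nrm[2]);r=(P-c0)@nrm;s=max(2,2*r.std());P=P[abs(r)<s]
    print('deck',len(P),c0,nrm,'slope',np.degrees(np.arccos(nrm[2])),'az up',np.degrees(np.arctan2(-nrm[1],-nrm[0])),r.std())
    g=(hsv[...,0]>70)&(hsv[...,0]<90)&(hsv[...,1]>150)&ok&(z<12)
    nl,L,st,c=cv2.connectedComponentsWithStats(g.astype(np.uint8)); i=1+np.argmax(st[1:,4]);print('board',c[i],cv2.minAreaRect(W[L==i][:,:2].astype(np.float32)),np.median(W[L==i][:,2]))
    cr=dict(scene=(300,160,460,280),side=(270,270,430,390))[n]
    cv2.imwrite(f'pics/crop_{n}.png',cv2.resize(p[cr[1]:cr[3],cr[0]:cr[2],::-1],None,fx=5,fy=5,interpolation=cv2.INTER_CUBIC))
    cr=dict(scene=(140,190,290,320),side=(265,130,405,250))[n]
    cv2.imwrite(f'pics/croph_{n}.png',cv2.resize(p[cr[1]:cr[3],cr[0]:cr[2],::-1],None,fx=4.5,fy=4.5,interpolation=cv2.INTER_CUBIC))
E
```

```text
scene table z 0.7374953697036498
[340.37887168 194.35619469] 1808 ((307.1151123046875, 150.33016967773438), (145.41729736328125, 178.66078186035156), 25.06539535522461) 9.246913074077685
[362.22180167 253.70325511] 1321 ((511.6591796875, 213.15786743164062), (123.05753326416016, 100.75286865234375), 83.94227600097656) 6.603356167191798
deck 2792 [ 609.39362089 -128.67767146  101.84748886] [ 0.31424798 -0.0557354   0.94770342] slope 18.611671132120733 az up 169.9425406647208 1.2532724065911396
board [563.77869045  22.53602441] ((-1839.77197265625, 1458.399169921875), (378.8235168457031, 1902.1402587890625), 64.28462982177734) -154.69175047348577
side table z -0.6027533761513184
[429.07051827 330.25403568] 3531 ((312.38128662109375, 147.46372985839844), (133.3092041015625, 181.0622100830078), 26.520353317260742) 7.638744245482889
[322.49944934 330.11563877] 1816 ((515.5193481445312, 211.64723205566406), (130.6784210205078, 95.23383331298828), 85.24577331542969) 5.253416212447002
deck 1246 [ 608.77886522 -124.53880216  101.05507929] [ 0.31622925 -0.05620028  0.94701668] slope 18.73456637997375 az up 169.9226081670483 1.1734045805328626
board [337.87813953 221.75395349] ((588.0029296875, -130.65896606445312), (251.8038330078125, 225.75277709960938), 79.98757934570312) 4.627432159299702
```

View pics/crop_scene.png

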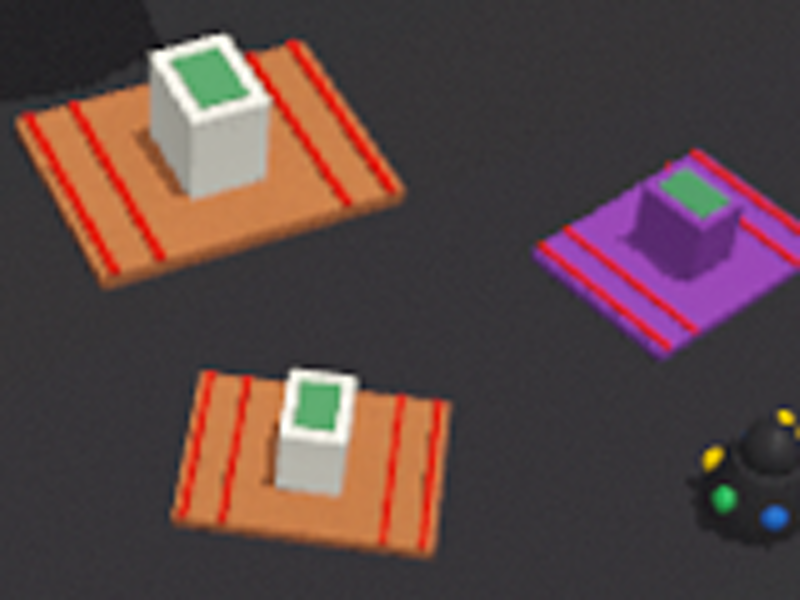

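View pics/croph_side.png

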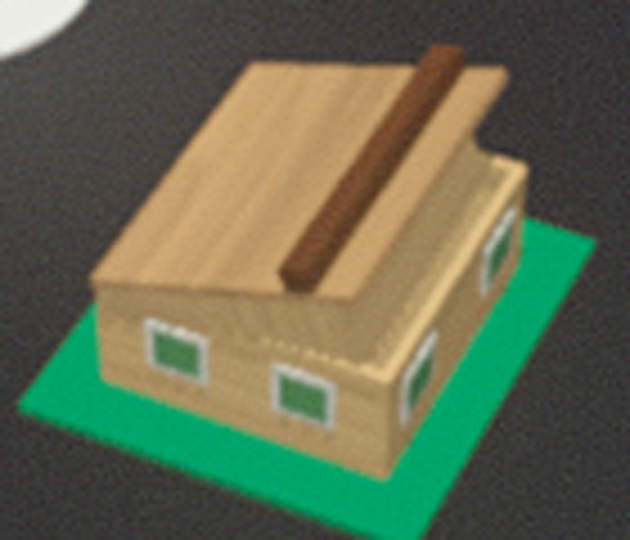

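View pics/croph_scene.png

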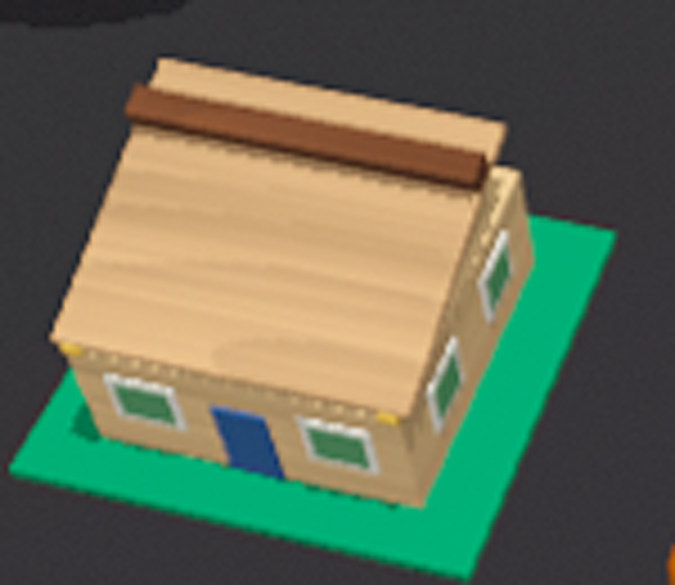

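Geometry agrees with the description: the small panel measures about 123x98, against about 180x140 for the big one. The deck slopes about 18.7° and rises towards azimuth 170°, back towards the robot. Now I go over the panel for a wrist view.

```bash
cat > plan.py <<'E'
from h import *
def Rt(az,slope=0):
    # tool y at azimuth az-90.. : tool x azimuth az (level/downslope), z into face; slope tilts: up-slope az+180
    a=np.radians(az);s=np.radians(slope)
    n=np.array([np.cos(a)*np.sin(s),np.sin(a)*np.sin(s),np.cos(s)])
    z=-n; x=np.array([np.cos(a)*np.cos(s),np.sin(a)*np.cos(s),-np.sin(s)]); y=np.cross(z,x)
    return R.from_matrix(np.stack([x,y,z],1))
def plan(p,Rg,n,start=None):
    o=robot.get_obs(); p0=np.array(o['tcp_pos']);R0=R.from_quat(o['orientation'])
    if start: p0,R0=start
    rv=(R0.inv()*Rg).as_rotvec()/n; st=(np.array(p)-p0)/n
    print('dist/row',np.linalg.norm(st),'deg/row',np.degrees(np.linalg.norm(rv)))
    Rc=R0;rows=[]
    for i in range(n):
        rows.append([np.round(Rc.inv().apply(st)/10,2).tolist(),np.round(np.degrees(rv),1).tolist()]);Rc=Rc*R.from_rotvec(rv)
    for i in range(0,n,5):print(rows[i:i+5])
E
python3 -c "
from plan import *
plan([513,212,190],Rt(-6),15)"
```

```text
dist/row 55.16767754377784 deg/row 1.9845885216288648
[[[3.7, -4.08, 0.33], [-0.0, 0.0, 2.0]], [[3.56, -4.21, 0.33], [-0.0, 0.0, 2.0]], [[3.41, -4.33, 0.33], [-0.0, 0.0, 2.0]], [[3.26, -4.44, 0.33], [-0.0, 0.0, 2.0]], [[3.1, -4.55, 0.33], [-0.0, 0.0, 2.0]]]
[[[2.94, -4.66, 0.33], [-0.0, 0.0, 2.0]], [[2.78, -4.76, 0.33], [-0.0, 0.0, 2.0]], [[2.61, -4.85, 0.33], [-0.0, 0.0, 2.0]], [[2.44, -4.94, 0.33], [-0.0, 0.0, 2.0]], [[2.27, -5.02, 0.32], [-0.0, 0.0, 2.0]]]
[[[2.09, -5.09, 0.32], [-0.0, 0.0, 2.0]], [[1.92, -5.16, 0.32], [-0.0, 0.0, 2.0]], [[1.74, -5.23, 0.32], [-0.0, 0.0, 2.0]], [[1.56, -5.28, 0.32], [-0.0, 0.0, 2.0]], [[1.37, -5.33, 0.32], [-0.0, 0.0, 2.0]]]
```

>>> drive_tool(
  rows=[
    [[3.7,-4.1,0],[0,0,2]],
    [[3.55,-4.2,0],[0,0,2]],
    [[3.4,-4.3,0],[0,0,2]],
    [[3.25,-4.4,0],[0,0,2]],
    [[3.1,-4.55,0],[0,0,2]],
  ],
)

```text
t: 0.72
tcp_pos: [339.3, -309.7, 238.8]
orientation: [0.993, 0.119, -0.0, -0.0]
force: [0.7, -0.1, 0.5]
finger_gap: 91.2
```

>>> drive_tool(
  rows=[
    [[2.95,-4.65,0],[0,0,2]],
    [[2.8,-4.75,0],[0,0,2]],
    [[2.6,-4.85,0],[0,0,2]],
    [[2.45,-4.95,0],[0,0,2]],
    [[2.25,-5.0,0],[0,0,2]],
  ],
)

```text
t: 1.35
tcp_pos: [427.0, -48.7, 238.9]
orientation: [0.999, 0.032, 0.0, 0.0]
force: [1.2, -0.0, -0.6]
finger_gap: 91.4
```

>>> drive_tool(
  rows=[
    [[2.1,-5.1,0.6],[0,0,2]],
    [[1.9,-5.15,0.8],[0,0,2]],
    [[1.75,-5.2,1],[0,0,2]],
    [[1.55,-5.3,1],[0,0,2]],
    [[1.35,-5.3,1],[0,0,2]],
  ],
)

```text
t: 1.98
tcp_pos: [514.6, 211.9, 194.4]
orientation: [0.998, -0.055, -0.0, 0.0]
force: [1.6, -0.9, 0.1]
finger_gap: 91.3
```

Run:
```python
from m import *
p,d,o=cap('wrist','w1');print(o['tcp_pos'])
W,p,d=cloud('wrist','w1');hsv=cv2.cvtColor(p,cv2.COLOR_RGB2HSV);z=W[...,2]
m=((hsv[...,0]<18)|(hsv[...,0]>172))&(hsv[...,1]>110)&(z<15)&(d>0)
P=W[m];print(cv2.minAreaRect(P[:,:2].astype(np.float32)),np.median(P[:,2]),m.sum())
m=(z>37)&(z<55)&(d>0)&(np.hypot(W[...,0]-514,W[...,1]-212)<40)
P=W[m];print(cv2.minAreaRect(P[:,:2].astype(np.float32)),np.median(P[:,2]),m.sum(),P.mean(0))
```

```text
[514.58536266 211.94858752 194.40434063]
((464.23809814453125, 234.36013793945312), (240.2321319580078, 203.29246520996094), 89.9235610961914) 6.449896692499806 12516
((515.9265747070312, 214.48622131347656), (29.800518035888672, 40.47602462768555), 84.08697509765625) 44.491951258720206 1843 [516.77743427 214.17650814  44.43477264]
```

View pics/w1.png

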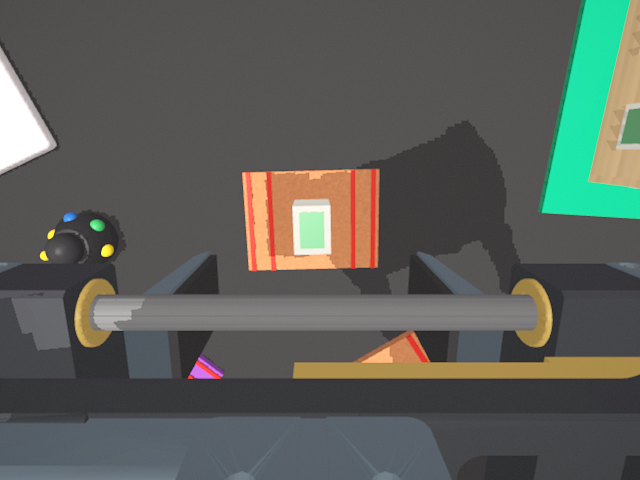

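The wrist view shows the panel at x 245–380, y 170–270 px, with its skylight at (312,228). The skylight top measures 29.8x40.5 mm at z 44.5, as it should. Descend and grip.

```bash
python3 -c "
from plan import *
plan([516.3,214.3,38],Rt(-5.9),5)"
```

```text
dist/row 31.0618750337359 deg/row 0.08664276303552572
[[[0.01, 0.06, 3.11], [-0.0, -0.0, -0.1]], [[0.01, 0.06, 3.11], [-0.0, -0.0, -0.1]], [[0.01, 0.06, 3.11], [-0.0, -0.0, -0.1]], [[0.01, 0.06, 3.11], [-0.0, -0.0, -0.1]], [[0.01, 0.05, 3.11], [-0.0, -0.0, -0.1]]]
```

```bash
python3 -c "
from plan import *
o=robot.get_obs();print(o['t'],o['tcp_pos'],o['orientation'],o['dq'])"
```

```text
2.025 [516.01384701 217.00889013 193.28548563] [ 9.98480337e-01 -5.50997055e-02  1.32975476e-04 -1.01080622e-03] [-0.07641863 -0.04946994  0.08238328 -0.00887998 -0.00889322 -0.16875182]
```

>>> drive_tool(
  rows=[
    [[0,0.25,3],[0,0,0]],
    [[0,0,3],[0,0,0]],
    [[0,0,0],[0,0,0]],
    [[0,0,0],[0,0,0]],
    [[0,0,0],[0,0,0]],
  ],
)

```text
t: 2.65
tcp_pos: [514.8, 207.7, 136.1]
orientation: [0.999, -0.054, 0.001, -0.0]
force: [0.6, 0.4, 0.5]
finger_gap: 91.3
```

Run:
```python
from m import *
from plan import plan,Rt
p,d,o=cap('wrist','w2');print(o['tcp_pos'])
W,p,d=cloud('wrist','w2');hsv=cv2.cvtColor(p,cv2.COLOR_RGB2HSV);z=W[...,2]
m=(z>37)&(z<55)&(d>0)&(np.hypot(W[...,0]-514,W[...,1]-212)<40)
P=W[m];r=cv2.minAreaRect(P[:,:2].astype(np.float32));print(r,np.median(P[:,2]),m.sum(),P.mean(0))
plan([*r[0],38],Rt(-5.9),5)
```

```text
[514.81636326 207.66672371 136.14527215]
((515.8407592773438, 214.1399383544922), (30.020774841308594, 40.7326774597168), 85.11932373046875) 44.48378298868211 2773 [516.97061942 214.01340367  44.37995238]
dist/row 19.65304855462831 deg/row 0.07124853723497968
[[[0.01, -0.13, 1.96], [-0.0, -0.0, -0.1]], [[0.01, -0.13, 1.96], [-0.0, -0.0, -0.1]], [[0.01, -0.13, 1.96], [-0.0, -0.0, -0.1]], [[0.01, -0.13, 1.96], [-0.0, -0.0, -0.1]], [[0.01, -0.13, 1.96], [-0.0, -0.0, -0.1]]]
```

>>> drive_tool(
  rows=[
    [[0.1,-0.6,2.5],[0,0,-0.5]],
    [[0,0,2.5],[0,0,0]],
    [[0,0,2.5],[0,0,0]],
    [[0,0,2.3],[0,0,0]],
    [[0,0,0],[0,0,0]],
  ],
)

```text
t: 3.32
tcp_pos: [515.3, 213.2, 36.4]
orientation: [0.999, -0.05, -0.001, 0.0]
force: [1.1, 0.1, 0.5]
finger_gap: 91.4
```

>>> drive_tool(
  rows=[
    [[0,0,0],[0,0,0]],
    [[0,0,0],[0,0,0]],
    [[0,0,0],[0,0,0]],
    [[0,0,0],[0,0,0]],
    [[0,0,0],[0,0,0]],
  ],
  grip=2,
  force=25,
)

```text
t: 3.95
tcp_pos: [515.8, 213.4, 37.0]
orientation: [0.999, -0.05, 0.0, -0.0]
force: [0.4, -0.4, 0.9]
finger_gap: 43.9
```

>>> drive_tool(
  rows=[
    [[0,0,0],[0,0,0]],
    [[0,0,0],[0,0,0]],
    [[0,0,0],[0,0,0]],
    [[0,0,0],[0,0,0]],
    [[0,0,0],[0,0,0]],
  ],
)

```text
t: 4.58
tcp_pos: [515.7, 213.4, 36.9]
orientation: [0.999, -0.05, -0.0, 0.0]
force: [0.5, 0.4, -0.1]
finger_gap: 29.6
```

Run:
```python
from h import *
p,d,o=cap('wrist','w3');print(o['tcp_pos'],o['orientation'],o['finger_gap'],o['force'],o['moment'])
```

```text
[515.73672975 213.39683029  36.90817853] [ 9.98747638e-01 -5.00315300e-02 -2.54050341e-05  3.64721799e-06] 29.568705304430143 [ 0.51516607  0.39196592 -0.1060153 ] [0.02970463 0.03247556 0.04729705]
```

View pics/w3.png

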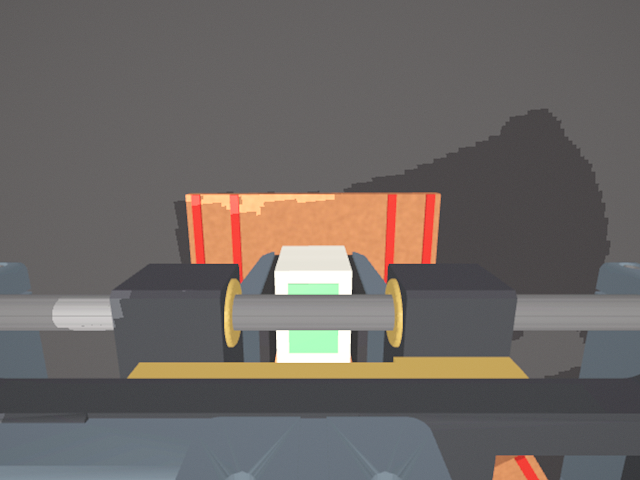

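Grip is sound: gap 29.6 mm, panel square in the view. Now the batten and deck edges in the deck frame, from both fixed cameras.

```bash
cat > deck.py <<'E'
from m import *
E0=np.array([666.8,-144.6,82.]);AZ=-10.0;SL=18.65
def dframe(az=AZ,sl=SL):
    a=np.radians(az);s=np.radians(sl)
    x=np.array([-np.cos(a)*np.cos(s),-np.sin(a)*np.cos(s),np.sin(s)])
    n=np.array([np.cos(a)*np.sin(s),np.sin(a)*np.sin(s),np.cos(s)])
    return np.stack([x,np.cross(n,x),n],1)
E
python3 - <<'E'
from deck import *
D=dframe()
for n in('scene','side'):
    W,p,d=cloud(n,n+'0');hsv=cv2.cvtColor(p,cv2.COLOR_RGB2HSV)
    Q=(W-E0)@D; ok=(d>0)&(abs(Q[...,1])<110)&(Q[...,0]>-20)&(Q[...,0]<170)
    br=ok&(Q[...,2]>-5)&(Q[...,2]<20)&(hsv[...,2]<140)&(hsv[...,1]>100)&(Q[...,0]>90)
    P=Q[br];print(n,'brown',len(P));
    for lo,hi in((2,6),(6,10),(10,20)):
        s=P[(P[:,2]>lo)&(P[:,2]<=hi)]
        if len(s):print(lo,hi,len(s),'x pct',np.percentile(s[:,0],[2,10,50,90,98]).round(1),'y',np.percentile(s[:,1],[1,99]).round(1))
    s=P[P[:,2]>10]; k=np.polyfit(s[:,1],s[:,0],1);print('batten yaw',np.degrees(np.arctan(k[0])),k)
    wd=ok&(abs(Q[...,2])<5)&(hsv[...,2]>=140)
    P=Q[wd];print('wood z med',np.median(P[:,2]))
    for a in range(10,150,20):
        s=P[(P[:,0]>a)&(P[:,0]<a+20)];print(a,len(s),np.percentile(s[:,1],[.5,99.5]).round(1),np.median(s[:,2]).round(2))
    s=P[abs(P[:,1])<70]; print('eave x',np.percentile(s[:,0],[0.5,99.5]))
E
```

```text
scene brown 639
2 6 55 x pct [112.6 112.9 113.8 115.1 124.3] y [-88.7  86.8]
6 10 59 x pct [113.  113.3 114.  119.5 127.2] y [-88.9  87.4]
10 20 459 x pct [113.2 114.1 120.8 126.  127.4] y [-88.4  89.3]
batten yaw 0.2263965386221033 [3.95138558e-03 1.20378279e+02]
wood z med -0.2044928336079249
10 750 [-88.8  90.1] -0.33
30 724 [-88.6  90.5] -0.29
50 719 [-88.9  89.4] -0.03
70 711 [-88.7  89.9] -0.06
90 683 [-89.   90.2] -0.24
110 106 [-88.9  89.6] -0.49
130 479 [-88.8  90.6] 0.16
eave x [-1.33605878e-01  1.50308493e+02]
side brown 562
2 6 83 x pct [119.5 127.3 129.6 131.1 131.9] y [-92.   87.1]
6 10 94 x pct [116.2 123.5 129.2 131.6 132.6] y [-91.4  80.6]
10 20 332 x pct [115.3 117.3 123.7 130.3 132. ] y [-92.2  86. ]
batten yaw -0.31285455528682155 [-5.46039634e-03  1.23808745e+02]
wood z med -1.4917294531579572
10 367 [-92.4  88. ] -1.43
30 385 [-93.   87.8] -1.56
50 378 [-92.2  86.3] -1.49
70 379 [-92.8  87.8] -1.51
90 231 [-93.5  86.2] -1.08
110 34 [-93.   81.9] -2.18
130 426 [-92.8  89.1] -1.66
eave x [  1.1226702  152.73142897]
```

Run:
```python
from deck import *
from plan import plan,Rt
D=dframe()
t=E0+D@[52,-1,100];print(t)
plan([515.7,213.4,200],Rt(-5.73),5)
plan(t,Rt(AZ,SL),10,start=(np.array([515.7,213.4,200]),Rt(-5.73)))
```

```text
[ 649.94549738 -140.61266983  193.37785659]
dist/row 32.623269062100015 deg/row 0.001541139029310652
[[[-0.0, -0.0, -3.26], [0.0, 0.0, -0.0]], [[-0.0, -0.0, -3.26], [0.0, 0.0, -0.0]], [[-0.0, -0.0, -3.26], [0.0, 0.0, -0.0]], [[-0.0, -0.0, -3.26], [0.0, 0.0, -0.0]], [[-0.0, -0.0, -3.26], [0.0, 0.0, -0.0]]]
dist/row 37.86696142418061 deg/row 1.912835891067652
[[[1.69, 3.39, 0.07], [0.1, -1.9, 0.4]], [[1.72, 3.38, 0.01], [0.1, -1.9, 0.4]], [[1.74, 3.36, -0.05], [0.1, -1.9, 0.4]], [[1.76, 3.35, -0.11], [0.1, -1.9, 0.4]], [[1.78, 3.34, -0.18], [0.1, -1.9, 0.4]]]
[[[1.8, 3.32, -0.24], [0.1, -1.9, 0.4]], [[1.82, 3.31, -0.3], [0.1, -1.9, 0.4]], [[1.83, 3.3, -0.36], [0.1, -1.9, 0.4]], [[1.84, 3.28, -0.43], [0.1, -1.9, 0.4]], [[1.85, 3.27, -0.49], [0.1, -1.9, 0.4]]]
```

>>> drive_tool(
  rows=[
    [[0,0,-1],[0,0,0]],
    [[0,0,-3],[0,0,0]],
    [[0,0,-4],[0,0,0]],
    [[0,0,-4.3],[0,0,0]],
    [[0,0,-4],[0,0,0]],
  ],
)

```text
t: 5.25
tcp_pos: [515.6, 213.4, 202.1]
orientation: [0.999, -0.05, 0.0, -0.0]
force: [1.1, -0.3, -1.5]
finger_gap: 29.7
```

>>> drive_tool(
  rows=[
    [[1.7,3.4,0.1],[0,-1.9,0.4]],
    [[1.7,3.4,0],[0.1,-1.9,0.4]],
    [[1.75,3.35,0],[0,-1.9,0.4]],
    [[1.75,3.35,-0.1],[0.1,-1.9,0.4]],
    [[1.8,3.35,-0.2],[0,-1.9,0.4]],
  ],
)

```text
t: 5.88
tcp_pos: [583.3, 34.9, 196.6]
orientation: [0.994, -0.067, -0.083, -0.006]
force: [0.1, -0.1, -1.5]
finger_gap: 30.0
```

>>> drive_tool(
  rows=[
    [[1.8,3.3,-0.2],[0.1,-1.9,0.4]],
    [[1.8,3.3,-0.3],[0.1,-1.9,0.4]],
    [[1.8,3.3,-0.3],[0.1,-1.9,0.4]],
    [[1.8,3.3,-0.4],[0,-1.9,0.4]],
    [[1.8,3.3,-0.4],[0,-1.8,0.4]],
  ],
)

```text
t: 6.5
tcp_pos: [649.1, -141.8, 191.4]
orientation: [0.983, -0.084, -0.164, -0.013]
force: [0.7, 0.7, -0.8]
finger_gap: 30.3
```

>>> drive_tool(
  rows=[
    [[0,0,0],[0,0,0]],
    [[0,0,0],[0,0,0]],
    [[0,0,0],[0,0,0]],
    [[0,0,0],[0,0,0]],
    [[0,0,0],[0,0,0]],
  ],
)

```text
t: 7.12
tcp_pos: [648.8, -140.2, 190.9]
orientation: [0.983, -0.084, -0.164, -0.012]
force: [0.1, -0.0, -0.5]
finger_gap: 30.1
```

```bash
cat >> deck.py <<'E'
def state(o,off=36.9):
    D=dframe();Q=(np.array(o['tcp_pos'])-E0)@D; M=R.from_quat(o['orientation']).as_matrix()
    # ideal tool axes in deck: x=-x, y=+y?, z=-z
    Z=D.T@M
    print('t',o['t'],'TCP deck',Q.round(1),'underside h',round(Q[2]-off,2),'toolx',Z[:,0].round(4),'tooly',Z[:,1].round(4),'F deck',(np.array(o['force'])@D).round(2),'M deck',(np.array(o['moment'])@D).round(3),'gap',round(o['finger_gap'],1))
E
python3 - <<'E'
from deck import *
from plan import plan,Rt
state(robot.get_obs())
p,d,o=cap('side','s2');cap('wrist','w4');cap('scene','c2')
plan(E0+dframe()@[52,-1,50],Rt(AZ,SL),5)
E
```

```text
t 7.125 TCP deck [52.4 -1.2 97.3] underside h 60.37 toolx [-1.     -0.0039 -0.0042] tooly [-0.0039  1.      0.0043] F deck [-0.24  0.01 -0.43] M deck [-0.066  0.248 -0.003] gap 30.1
dist/row 9.422982326214347 deg/row 0.0800859414474789
[[[0.01, -0.01, 0.94], [0.0, 0.0, 0.0]], [[0.01, -0.01, 0.94], [0.0, 0.0, 0.0]], [[0.01, -0.0, 0.94], [0.0, 0.0, 0.0]], [[0.01, -0.0, 0.94], [0.0, 0.0, 0.0]], [[0.01, -0.0, 0.94], [0.0, 0.0, 0.0]]]
```

View pics/s2.png

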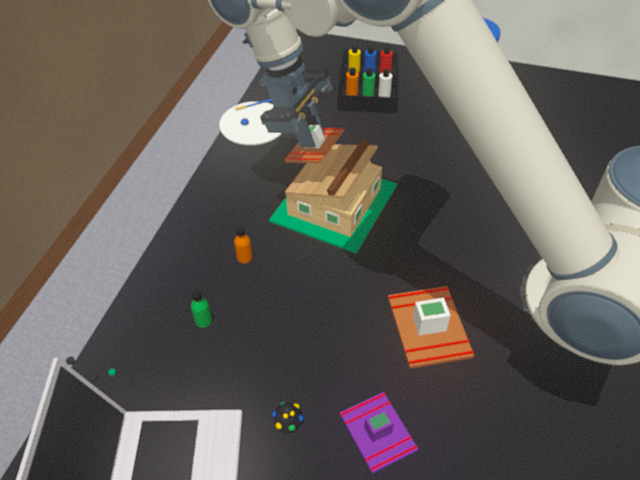

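View pics/w4.png

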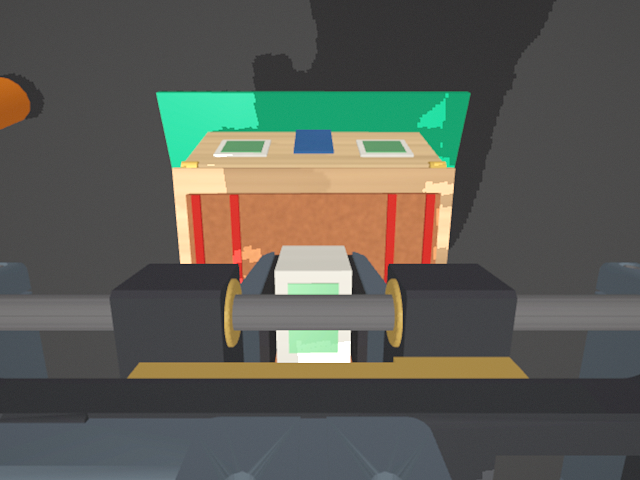

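The panel hovers centred over the deck: its edge runs 190–436 px inside the deck's 174–454 px. I check the panel's tilt in the grip and the deck plane once more from this view.

Run:
```python
from deck import *
W,p,d=cloud('wrist','w4');Q=(W-E0)@dframe();hsv=cv2.cvtColor(p,cv2.COLOR_RGB2HSV)
def fit(P):
    for k in range(5):
        c=P.mean(0);n=np.linalg.svd(P-c,full_matrices=False)[2][2];n*=np.sign(n[2]);r=(P-c)@n;P=P[abs(r)<max(1,2*r.std())]
    print(len(P),c.round(2),'tilt about y(deg)',np.degrees(np.arctan2(n[0],n[2])).round(2),'about x',np.degrees(np.arctan2(n[1],n[2])).round(2))
S=np.zeros(d.shape,bool);S[197:240,205:270]=1;S[197:240,360:425]=1
fit(Q[S&(d>0)])
S[:]=0;S[170:190,185:445]=1;fit(Q[S&(d>0)])
W,p,d=cloud('scene','c2');Q=(W-E0)@dframe()
P=Q[(d>0)&(abs(Q[...,1])<70)&(Q[...,0]>-10)&(Q[...,0]<112)&(Q[...,2]>58)&(Q[...,2]<75)];print(len(P),P.min(0),P.max(0));fit(P)
```

```text
4465 [18.8  -1.37 66.75] tilt about y(deg) -0.02 about x -0.23
4529 [ 6.55 -0.68  0.5 ] tilt about y(deg) -0.02 about x -0.01
1223 [  8.22916238 -60.48135718  58.3284927 ] [100.44651786  61.50256463  74.50993362]
1037 [34.21 -9.59 66.1 ] tilt about y(deg) -0.49 about x -0.23
```

>>> drive_tool(
  rows=[
    [[0,0,1.1],[0.2,0,0.2]],
    [[0,0,1.4],[0,0,0]],
    [[0,0,1.4],[0,0,0]],
    [[0,0,1],[0,0,0]],
    [[0,0,0.4],[0,0,0]],
  ],
)

```text
t: 7.9
tcp_pos: [631.4, -137.6, 139.7]
orientation: [0.983, -0.086, -0.164, -0.014]
force: [0.1, 0.1, -0.9]
finger_gap: 29.9
```

>>> drive_tool(
  rows=[
    [[0,0,0],[0,0,0]],
    [[0,0,0],[0,0,0]],
    [[0,0,0],[0,0,0]],
    [[0,0,0],[0,0,0]],
    [[0,0,0],[0,0,0]],
  ],
)

```text
t: 8.52
tcp_pos: [631.9, -137.8, 140.6]
orientation: [0.983, -0.086, -0.164, -0.014]
force: [-0.5, -0.1, -0.6]
finger_gap: 29.8
```

Run:
```python
from deck import *
state(robot.get_obs())
for i in range(3): cap('side','s3'); state(robot.get_obs())
```

```text
t 8.525 TCP deck [52.4 -0.7 44.2] underside h 7.28 toolx [-1.0e+00  2.0e-04 -4.2e-03] tooly [2.e-04 1.e+00 7.e-04] F deck [ 0.24  0.13 -0.72] M deck [-0.092  0.262  0.011] gap 29.8
t 8.575 TCP deck [52.4 -0.7 44.1] underside h 7.23 toolx [-1.0e+00  2.0e-04 -4.3e-03] tooly [1.e-04 1.e+00 7.e-04] F deck [-0.1   1.54 -0.84] M deck [ 0.012  0.23  -0.007] gap 29.5
t 8.625 TCP deck [52.4 -0.7 44.1] underside h 7.21 toolx [-1.0e+00  1.0e-04 -4.3e-03] tooly [1.e-04 1.e+00 7.e-04] F deck [ 0.11  0.5  -0.99] M deck [-0.031  0.258 -0.012] gap 29.9
t 8.675 TCP deck [52.4 -0.7 44.1] underside h 7.16 toolx [-1.0e+00  1.0e-04 -4.5e-03] tooly [1.e-04 1.e+00 7.e-04] F deck [ 0.19  0.4  -0.64] M deck [-0.066  0.279  0.045] gap 30.2
```

>>> drive_tool(
  rows=[
    [[0,0,0.2],[0,0,0]],
    [[0,0,0.15],[0,0,0]],
    [[0,0,0.1],[0,0,0]],
    [[0,0,0.05],[0,0,0]],
    [[0,0,0],[0,0,0]],
  ],
)

```text
t: 9.3
tcp_pos: [630.3, -137.5, 135.8]
orientation: [0.983, -0.086, -0.164, -0.014]
force: [0.4, 0.1, -0.6]
finger_gap: 29.7
```

Run:
```python
from deck import *
state(robot.get_obs())
```

```text
t 9.3 TCP deck [52.4 -0.7 39.1] underside h 2.17 toolx [-1.0e+00  2.0e-04 -4.4e-03] tooly [2.e-04 1.e+00 7.e-04] F deck [-0.6  -0.15 -0.44] M deck [-0.061  0.192  0.006] gap 29.7
```

>>> drive_tool(
  rows=[
    [[0,0,0.05],[0,0,0]],
    [[0,0,0.05],[0,0,0]],
    [[0,0,0.04],[0,0,0]],
    [[0,0,0],[0,0,0]],
    [[0,0,0],[0,0,0]],
  ],
)

```text
t: 9.93
tcp_pos: [629.9, -137.4, 134.5]
orientation: [0.983, -0.086, -0.164, -0.014]
force: [0.2, -0.7, -1.5]
finger_gap: 30.0
```

Run:
```python
from deck import *
state(robot.get_obs())
```

```text
t 9.925 TCP deck [52.4 -0.7 37.7] underside h 0.78 toolx [-1.0e+00  1.0e-04 -4.4e-03] tooly [1.e-04 1.e+00 7.e-04] F deck [-0.73  0.64 -1.31] M deck [0.007 0.204 0.029] gap 30.0
```

>>> drive_tool(
  rows=[
    [[0,0,0.04],[0,0,0]],
    [[0,0,0.04],[0,0,0]],
    [[0,0,0],[0,0,0]],
    [[0,0,0],[0,0,0]],
    [[0,0,0],[0,0,0]],
  ],
)

```text
t: 10.55
tcp_pos: [629.6, -137.4, 133.8]
orientation: [0.983, -0.086, -0.164, -0.014]
force: [-0.3, 0.4, 1.9]
finger_gap: 29.8
```

Run:
```python
from deck import *
state(robot.get_obs())
```

```text
t 10.55 TCP deck [52.4 -0.7 37. ] underside h 0.08 toolx [-1.0e+00  2.0e-04 -4.3e-03] tooly [2.e-04 1.e+00 7.e-04] F deck [ 0.99 -0.34  1.71] M deck [-0.03   0.115  0.04 ] gap 29.8
```

>>> drive_tool(
  rows=[
    [[0,0,0.03],[0,0,0]],
    [[0,0,0],[0,0,0]],
    [[0,0,0],[0,0,0]],
    [[0,0,0],[0,0,0]],
    [[0,0,0],[0,0,0]],
  ],
)

```text
t: 11.18
tcp_pos: [629.6, -137.3, 133.8]
orientation: [0.983, -0.086, -0.163, -0.014]
force: [-0.9, 0.7, 5.1]
finger_gap: 29.8
```

Run:
```python
from deck import *
for i in range(3): state(robot.get_obs());cap('wrist','w5')
```

```text
t 11.175 TCP deck [52.5 -0.7 37. ] underside h 0.06 toolx [-1.e+00  1.e-04 -4.e-03] tooly [1.e-04 1.e+00 7.e-04] F deck [ 2.62 -0.54  4.52] M deck [-0.149 -0.085  0.045] gap 29.8
t 11.225 TCP deck [52.4 -0.7 36.9] underside h 0.02 toolx [-1.e+00  1.e-04 -4.e-03] tooly [1.e-04 1.e+00 7.e-04] F deck [2.59 0.3  5.13] M deck [-0.108 -0.084  0.017] gap 29.8
t 11.275 TCP deck [52.4 -0.7 37. ] underside h 0.07 toolx [-1.0e+00  1.0e-04 -3.9e-03] tooly [1.e-04 1.e+00 7.e-04] F deck [ 2.24 -0.05  4.18] M deck [-0.086 -0.107  0.052] gap 30.0
```

View pics/w5.png

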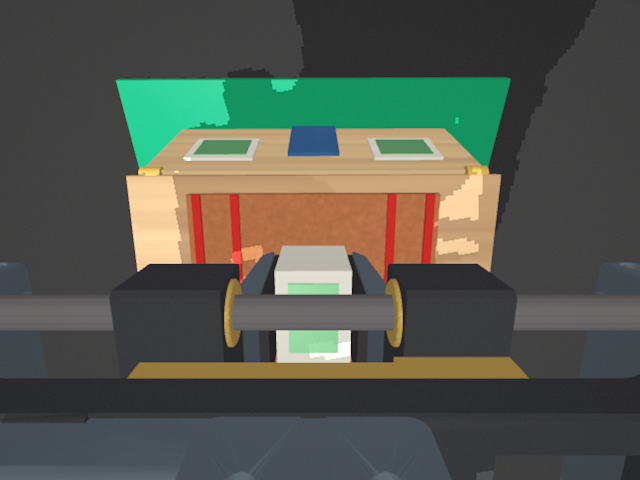

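Run:
```python
from deck import *
import numpy as np
W,p,d=cloud('wrist','w5');Q=(W-E0)@dframe()
def fit(P):
    for k in range(5):
        c=P.mean(0);n=np.linalg.svd(P-c,full_matrices=False)[2][2];n*=np.sign(n[2]);r=(P-c)@n;P=P[abs(r)<max(1,2*r.std())]
    print(len(P),c.round(2),P.min(0).round(1),P.max(0).round(1),'tilt y',np.degrees(np.arctan2(n[0],n[2])).round(2),'x',np.degrees(np.arctan2(n[1],n[2])).round(2))
    return c,n
S=np.zeros(d.shape,bool);S[197:255,205:240]=1;S[197:255,385:430]=1
c1,n1=fit(Q[S&(d>0)])
S[:]=0;S[195:260,135:183]=1;S[195:260,445:495]=1;S[178:190,140:490]=1;c2,n2=fit(Q[S&(d>0)])
for x in(5,50,95):print(x,'panel top',c1[2]-(n1[0]*(x-c1[0]))/n1[2],'deck',c2[2]-(n2[0]*(x-c2[0]))/n2[2])
```

```text
4100 [22.52  4.62  6.92] [  8.6 -54.3   5.1] [37.2 54.6  8.7] tilt y -0.11 x -0.16
9255 [16.06 -1.05  0.55] [  0.3 -91.6  -0.5] [41.6 88.6  1.6] tilt y -0.06 x -0.04
5 panel top 6.886009026023384 deck 0.5380084573276973
50 panel top 6.9717115594407 deck 0.5855113943297512
95 panel top 7.057414092858016 deck 0.6330143313318051
```

Panel top sits 6.35 mm above the deck and is parallel to it within about 0.05°, so it is flush. Now I slide it up the slope.

>>> drive_tool(
  rows=[
    [[-0.2,0,0],[0,0,0]],
    [[-0.25,0,0],[0,0,0]],
    [[-0.25,0,0],[0,0,0]],
    [[-0.25,0,0],[0,0,0]],
    [[-0.15,0,0],[0,0,0]],
  ],
)

```text
t: 11.95
tcp_pos: [619.4, -135.6, 137.2]
orientation: [0.983, -0.086, -0.163, -0.014]
force: [4.6, -1.0, 3.7]
finger_gap: 30.0
```

Run:
```python
from deck import *
state(robot.get_obs())
```

```text
t 11.95 TCP deck [63.4 -0.7 36.9] underside h 0.0 toolx [-1.0e+00  2.0e-04 -3.5e-03] tooly [2.e-04 1.e+00 7.e-04] F deck [-3.23  0.18  5.04] M deck [-0.113  1.111  0.032] gap 30.0
```

>>> drive_tool(
  rows=[
    [[-0.1,0,0],[0,0.15,0]],
    [[-0.1,0,0],[0,0,0]],
    [[-0.1,0,0],[0,0,0]],
    [[0,0,0],[0,0,0]],
    [[0,0,0],[0,0,0]],
  ],
)

```text
t: 12.58
tcp_pos: [616.6, -135.1, 138.2]
orientation: [0.983, -0.086, -0.162, -0.014]
force: [4.5, -1.1, 4.4]
finger_gap: 29.8
```

Run:
```python
from deck import *
state(robot.get_obs())
```

```text
t 12.575 TCP deck [66.4 -0.6 36.9] underside h 0.01 toolx [-1.0e+00  1.0e-04 -1.3e-03] tooly [1.e-04 1.e+00 8.e-04] F deck [-3.02  0.27  5.63] M deck [-0.036  0.607  0.027] gap 29.8
```

>>> drive_tool(
  rows=[
    [[-0.07,0,0],[0,-0.07,0]],
    [[-0.07,0,0],[0,0,0]],
    [[0,0,0],[0,0,0]],
    [[0,0,0],[0,0,0]],
    [[0,0,0],[0,0,0]],
  ],
)

```text
t: 13.2
tcp_pos: [615.9, -135.0, 138.5]
orientation: [0.983, -0.086, -0.162, -0.014]
force: [8.1, -1.4, 1.6]
finger_gap: 29.9
```

Run:
```python
from deck import *
state(robot.get_obs())
```

```text
t 13.2 TCP deck [67.2 -0.6 36.9] underside h 0.02 toolx [-1.0e+00  2.0e-04 -1.2e-03] tooly [2.e-04 1.e+00 8.e-04] F deck [-7.29 -0.05  4.12] M deck [-0.045  1.494  0.033] gap 29.9
```

Force along the slope jumped from -3 to -7.3 N and motion stopped short, so this is probably the batten. I look to confirm.

Run:
```python
from deck import *
p,d,o=cap('side','s5');p2,d2,o=cap('scene','c5');state(robot.get_obs());cap('wrist','w6')
a=cv2.resize(p[110:230,270:400,::-1],None,fx=4.5,fy=4.5,interpolation=cv2.INTER_CUBIC);cv2.imwrite('pics/s5c.png',a)
a=cv2.resize(p2[180:300,140:290,::-1],None,fx=5,fy=5,interpolation=cv2.INTER_CUBIC);cv2.imwrite('pics/c5c.png',a)
```

```text
t 13.3 TCP deck [67.2 -0.6 36.9] underside h -0.01 toolx [-1.0e+00  2.0e-04 -1.3e-03] tooly [2.e-04 1.e+00 8.e-04] F deck [-7.13 -0.75  4.32] M deck [-0.068  1.48   0.025] gap 29.5
```

View pics/s5c.png

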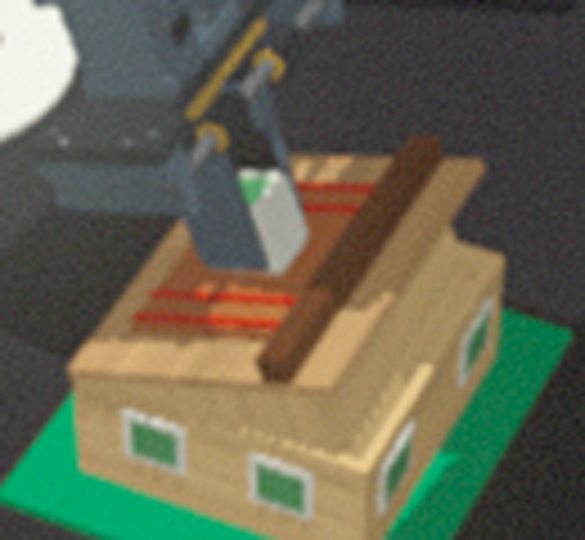

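View pics/c5c.png

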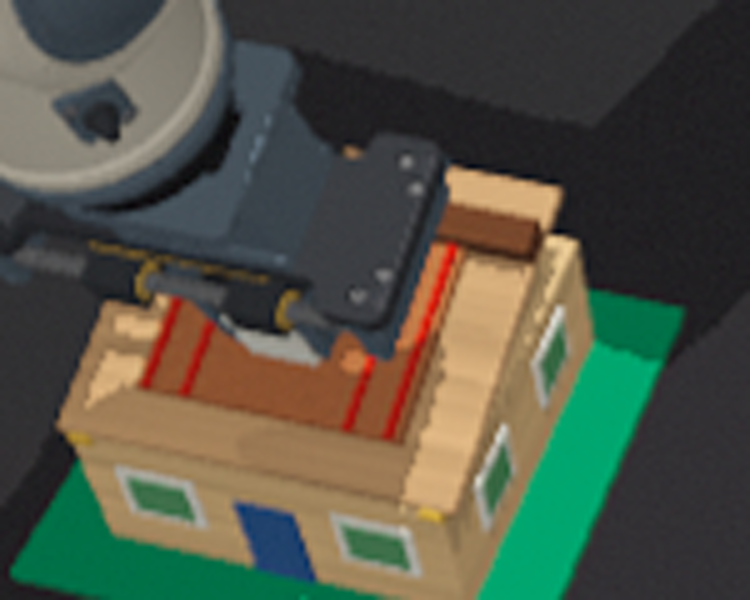

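The pictures show the panel's top edge on the batten; its right corner at crop (460,245) meets the batten's foot. It is centred, with wood visible on both sides. One small confirming push with a slight levelling trim.

>>> drive_tool(
  rows=[
    [[-0.02,0,0.01],[0,-0.08,0]],
    [[0,0,0],[0,0,0]],
    [[0,0,0],[0,0,0]],
    [[0,0,0],[0,0,0]],
    [[0,0,0],[0,0,0]],
  ],
)

```text
t: 13.98
tcp_pos: [615.8, -135.0, 138.4]
orientation: [0.983, -0.086, -0.162, -0.014]
force: [9.0, -1.2, 0.9]
finger_gap: 29.9
```

Run:
```python
from deck import *
state(robot.get_obs())
cap('wrist','w7')
W,p,d=cloud('wrist','w7');Q=(W-E0)@dframe()
def fit(P):
    for k in range(5):
        c=P.mean(0);n=np.linalg.svd(P-c,full_matrices=False)[2][2];n*=np.sign(n[2]);r=(P-c)@n;P=P[abs(r)<max(1,2*r.std())]
    print(len(P),c.round(2),'tilt y',np.degrees(np.arctan2(n[0],n[2])).round(2),'x',np.degrees(np.arctan2(n[1],n[2])).round(2))
S=np.zeros(d.shape,bool);S[197:255,205:240]=1;S[197:255,385:430]=1
fit(Q[S&(d>0)])
S[:]=0;S[200:260,120:180]=1;S[200:260,448:500]=1;S[172:188,140:490]=1;fit(Q[S&(d>0)])
for n in('scene','side'):
    W,p,d=cloud(n,dict(scene='c5',side='s5')[n]);Q=(W-E0)@dframe();hsv=cv2.cvtColor(p,cv2.COLOR_RGB2HSV)
    m=(d>0)&(abs(Q[...,1])<100)&(Q[...,0]>85)&(Q[...,0]<140)&(Q[...,2]>9)&(Q[...,2]<18)&(hsv[...,2]<140)&(hsv[...,1]>100)
    s=Q[m];print(n,len(s),np.percentile(s[:,0],[2,50,98]),np.polyfit(s[:,1],s[:,0],1), np.median(s[:,2]))
```

```text
t 13.975 TCP deck [67.2 -0.6 36.9] underside h 0.0 toolx [-1.0e+00  2.0e-04 -2.1e-03] tooly [2.e-04 1.e+00 8.e-04] F deck [-8.34 -0.37  3.8 ] M deck [-0.086  1.844  0.046] gap 29.9
4112 [37.27  4.57  6.87] tilt y 0.03 x -0.16
11133 [30.01 -4.73 -8.22] tilt y 63.44 x -1.62
scene 124 [113.91231776 120.61098474 128.23733978] [-1.66678359e-02  1.19473962e+02] 13.667168979393608
side 382 [113.52838792 123.48421478 131.51978252] [-3.79737990e-03  1.23079118e+02] 12.133760172481718
```

View pics/w7.png

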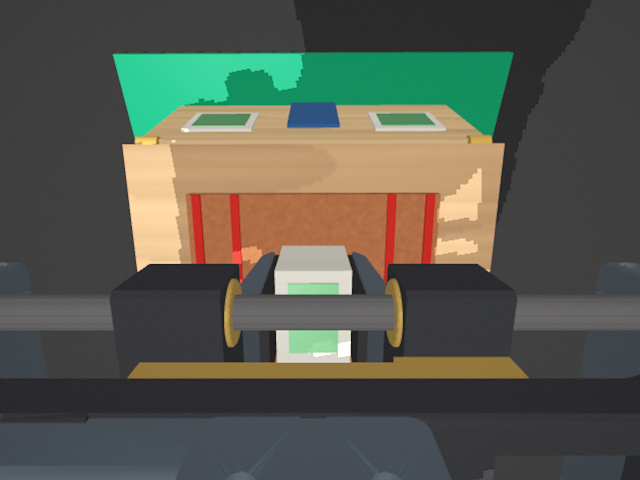

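The stop is confirmed: a further 0.2 mm of push added 1.1 N with no movement, and the moment about the normal is about 0.03 Nm, so contact is square. In the wrist view the panel edge (190–437 px, row 193) lies parallel to the eave. A short hold, then hand in.

>>> drive_tool(
  rows=[
    [[0,0,0],[0,0,0]],
    [[0,0,0],[0,0,0]],
    [[0,0,0],[0,0,0]],
    [[0,0,0],[0,0,0]],
    [[0,0,0],[0,0,0]],
  ],
)

```text
t: 14.65
tcp_pos: [615.9, -135.0, 138.5]
orientation: [0.983, -0.086, -0.162, -0.014]
force: [10.0, -1.7, 0.8]
finger_gap: 29.8
```

Run:
```python
from deck import *
state(robot.get_obs())
print(robot.finish_job())
```

```text
t 14.65 TCP deck [67.2 -0.6 36.9] underside h 0.04 toolx [-1.e+00  2.e-04 -2.e-03] tooly [2.e-04 1.e+00 8.e-04] F deck [-9.38 -0.1   4.04] M deck [-0.127  1.783 -0.035] gap 29.8
the job is handed in; nothing more can be done
None
```

I gripped the smaller red panel by its skylight and tilted it to the measured slope of about 18.7°. I laid it flush on the bare wood about 15 mm below the batten and slid it up until it stopped. The job was handed in at 14.65 s with the panel still held there; no verdict was reported.

**Last checks:**
- **Flushness:** the panel is parallel to the deck within about 0.1–0.2°, and its underside reads about 0 mm from the deck face.
- **Press:** about 4 N onto the deck and about 9 N up the slope, of which roughly 3 N is sliding friction.
- **Stop:** pushing a further 0.2 mm gave no movement. The moment about the normal stayed near zero, so contact is square.
- **Sides:** the panel is about 1 mm off centre, leaving about 30 mm of wood on each side.
- **Deck and batten:** the batten's position matched its first measurement within about 1 mm. The contact point implied the batten about 1.5 mm lower than the camera estimate, which is within the 2 mm calibration error. My last camera refit of the deck plane failed because the picture region was badly chosen, so the deck's slope rests on the earlier fit and the panel's unchanged tilt.
- **Other objects:** the arm's path stayed clear of the paint bottles and the clay creature. I did not check their positions again afterwards.

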